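# Empty the setter-tile magazine into the dry box

## Task

Put all the white ceramic setter tiles away for dry storage: draw those in the magazine out of its bottom with the slide, one at a time (the slide has to go fully home for the next tile to drop into it), and lay them flat inside the grey storage box, together with the tile that may be lying on the bench. When every tile is in, press the lid onto the box until it is seated level all round, and leave the magazine's slide clicked fully home. Do not disturb the pellet die or the petri dish.

Things in the scene. Friction and masses are not known exactly. Their poses are not given: they have to be found in the camera images.
- magazine: grey metal gravity magazine, fixed: covered chute 66 x 52 mm in plan, 93 mm high, on a foot plate 70 mm wide. Origin on the bench under the chute's centre; z up; the slide is pulled out towards the magazine's -x. The chute holds the tiles, 50 mm side along x, with 1.5 mm play. Its cover is fixed; slits in front and back show the stack. Tiles leave only at the bottom front, on the slide.
- slide (a joint): how far the magazine's slide is pulled out, m: 0 = fully home, 0.085 = fully out, hard stops at both. Drag 1.5 N; a sprung ball detent resists with a few newtons 9 to 4 mm from home, both ways, then clicks and holds it home. Home, the pocket is under the chute and the lowest tile drops in (only in the last 2 mm of travel); fully out, the tile lies in front of the chute.
- slide_tab (a point): middle of the black upright pull tab at the slide's front end, which moves with the slide: 14 mm (x) x 24 mm (y), from 34 to 64 mm above the bench; the point is at 49 mm. Axes as the magazine's. Between tab and chute there are 30 mm when the slide is home.
- slide_pocket (a point): centre of the floor of the slide's one-tile pocket, 26 mm above the bench, moves with the slide; axes as the magazine's. Pocket 56 mm long (x), its ends 8 mm high, sides open: a tile in it has its centre 4 mm above this point, within 3 mm, and overhangs the 26 mm wide slide by 7 mm on each side. The slide's rear part holds up the rest of the stack while it is out.
- box: open grey rectangular storage box, fixed; outside 124 x 140 x 46 mm (x, y, z), walls and floor 4 mm: inside 116 x 132 mm, 42 mm deep, of which the lid's plug takes the top 12 mm, so tiles may lie three high, in two piles side by side along x. Origin on the bench under its centre, z up. A sprung catch sticks 4 mm inwards from the middle of each end wall (those at y = +66 and -66 mm), 5 mm below the rim.
- box_floor (a point): centre of the box's inner floor, 4 mm above the bench; axes as the box's.
- box_rim (a point): centre of the box's mouth at rim height, 46 mm above the bench; axes as the box's.
- lid_handle (a point): loose grey lid of the box, 150 g, at the start on the bench, plug down. On its flange stands a black bar handle 60 mm (lid's x) x 18 mm (y) x 24 mm high; the point is on the handle's axis, 10 mm below its top, 14 mm above the flange's top, 30 mm above the plug's bottom. y is the lid's long side, z up.
- lid_seat (a point): centre of the underside of the lid's flange (130 x 146 x 4 mm); comes to box_rim when seated. Below it a plug 12 mm deep with a rounded bead, 112 x 128 mm, 2 mm play all round in the box. Laid on the box, long side to long side, the lid stops on the catches about 8 mm high; pressed down on the handle with 10 to 15 N it snaps past them and the flange meets the rim.
- pellet_die: steel pellet die, 49 mm diameter, 68 mm high, a bystander; origin at the centre of its underside.
- petri_dish: closed petri dish, 60 mm diameter, 12 mm high, a bystander; origin at the centre of its underside.
- tile_1_center (a point): white ceramic setter tile, plain plate 50 x 40 x 8 mm (x, y, z), 62 g; the point is its centre. Three to five of tile_1..tile_5 are present: two to four flat in one stack in the magazine's chute at the start, their x along the magazine's x, and perhaps one (tile_5) flat on the bench.
- tile_2_center (a point): white ceramic setter tile, plain plate 50 x 40 x 8 mm (x, y, z), 62 g; the point is its centre. Three to five of tile_1..tile_5 are present: two to four flat in one stack in the magazine's chute at the start, their x along the magazine's x, and perhaps one (tile_5) flat on the bench.
- tile_3_center (a point): white ceramic setter tile, plain plate 50 x 40 x 8 mm (x, y, z), 62 g; the point is its centre. Three to five of tile_1..tile_5 are present: two to four flat in one stack in the magazine's chute at the start, their x along the magazine's x, and perhaps one (tile_5) flat on the bench.
- tile_4_center (a point): white ceramic setter tile, plain plate 50 x 40 x 8 mm (x, y, z), 62 g; the point is its centre. Three to five of tile_1..tile_5 are present: two to four flat in one stack in the magazine's chute at the start, their x along the magazine's x, and perhaps one (tile_5) flat on the bench.
- tile_5_center (a point): white ceramic setter tile, plain plate 50 x 40 x 8 mm (x, y, z), 62 g; the point is its centre. Three to five of tile_1..tile_5 are present: two to four flat in one stack in the magazine's chute at the start, their x along the magazine's x, and perhaps one (tile_5) flat on the bench.
Things that resemble listed ones, but are neither listed nor needed, are in the scene too. Leave any turquoise look-alike of the box alone.

How it is judged:
By the outcome, as a careful person would: the job done as asked, in the order asked, and still so for the second after the job is handed in, with the robot touching nothing.
Of tile_3, tile_4, tile_5 only 1 to 3 are there at a start; the rules pass over those that are not, and their reading is None.
At some moment in a run one of lid may be knocked a few centimetres aside while the robot is not near it.
Once in a run the grip may slacken for a moment while it holds something.
It also fails if it takes over 210 s, if anything falls off the work surface, if the arm or the gripper's body presses on something with over 40 N, if the wrist force passes 120 N, or if a joint passes its speed limit or range.

## Robot

A 7-joint arm with a two-finger parallel gripper is mounted at the origin on a cart in front of the work surface, level with it; the furniture and walls round the work are solid. World frame = base frame: x ahead of the robot, y to its left, z up, the work surface at z = 0. Lengths are in m, angles in degrees, forces in N, time in s.
With the tool pointing down it reaches from about 0.425 to 0.8 m from the base axis. Payload 8.3 kg.
Tool frame: the origin (TCP) lies at the very end of the fingers, on their centre line; the grasp point (between the pads) lies ctrl.grip_depth behind it (ctrl.grip_depth is the distance from the TCP to the grasp point, in m); z points along the fingers, y is the line along which they close (so a half turn about z gives the same grasp; the last joint's range is limited). The gripper opens to 85 mm and grips with 20 to 120 N. Pads are 22 mm wide; open, the fingers measure 114 mm over their backs; the gripper's body (76 mm by 85 mm) begins 54 mm behind the grasp point. The pads swing forward as they close: fully open they stand 13 mm farther back than shut.
Start: joints at [60.625, 21.967, 0.94, 78.501, -0.361, 79.538, -2.664], TCP at [0.272, -0.563, 0.231] pointing down, gripper open.
Joint ranges: [-169.22, 169.22], [-14.56, 117.87], [-87.37, 89.26], [10.42, 133.3], [-82.24, 262.24], [0.94, 117.77], [-172.7, 172.7]. Speed limits (degrees/s): [136.94, 136.94, 172.46, 172.46, 180, 180, 180].

## Interface

Orientations are given as a 3x3 rotation matrix whose columns are the frame's x, y, z axes.
In Python, from station import observe, viewer, ctrl gives the robot as it stands.
- The arm moves only by the tool drive_tool, never from a script. Its argument "moves" is one flat list of numbers, 4 for each row, row after row: the shift along the tool's x, y, z in cm, then the turn about the tool's z in rad. A call has 1 to 5 rows; each row is the pose to reach, as a shift and turn from the pose commanded when the call began, along the tool's axes at that moment; what a row does not reach only later rows make up. A row lasts 1/8 s, in which the tool goes at most 62.5 mm and 10.7 degrees, less where a joint would pass 70% of its speed; a pose out of reach is approached as far as the arm can. A call with a gripper value outside its range is refused whole. "hand" is the finger opening in cm, from 0 to 8.54, set as the call begins (left out, the last holds). The fingers move at their own pace and stop on an object; "newtons" is the grip in N (left out, the last holds). Time passes only in rows, so rows that repeat a pose let the fingers close. It gives the time, the measured TCP pose, the force, the opening and the grip force at its end, in the units of the state.
- observe(): the state, without advancing time (a new reading comes with each control period).
- viewer.capture(name): name is "side" or "top" or "wrist"; returns (picture, depth): 420x560x3 uint8, blue, green, red; 420x560 float32, m along the optical axis (not along the pixel's ray), 0 where there is no reading.
- viewer.camera_model(name): a dict with "camera_matrix" (3x3 intrinsics, pixels), "view" (4x4, takes a point from world to camera coordinates). Camera axes: x right, y up, looking along -z (the intrinsics and any distortion apply to the point x, -y, -z); pixel columns grow to the right and rows downward; lengths in m; the calibration is good to about 2 mm. A picture is of the moment at which its call begins: read the wrist's pose just before it. camera_model takes no time and is no camera call; for the wrist camera it gives the pose at the moment of the call.
- ctrl.finish_job(): hands the job in; it is judged then, once.
The state is a dict: "t": time; "joints": joint angles; "qvel": joint speeds; "joint_efforts": joint torques, N m; "tool_pos": TCP position; "eef_rot": TCP orientation; "force": force on the tool from outside, world axes, zero at the start; "ft_torque": the same for the moment, N m; "gripper_width": opening from 0.0 (shut) to 1.0 (fully open); "finger_force": force on a finger pad.
Only numpy, scipy, OpenCV 4.12 (cv2) and the standard library are available. Lean on these libraries where they do the work, as an engineer would, in place of code of your own. Each camera call takes 0.05 s, during which the arm holds its last target. There are 200 camera calls.

## Working session

There is one attempt and no reset: what is moved stays moved. The work goes in short steps, Python scripts to look and compute and a tool call to move; the robot and the scene stay as the last step left them, time stands still between calls to the robot, and variables do not carry over. Pictures are saved under pics/ and viewed, at most 14 in all, crops included, and the job is handed in when it is done.

Besides the shell and the picture viewer there is one more tool, called after "Call:" as a command line: name --argument value ..., lists and objects as JSON in quotes. drive_tool: Moves the arm, as the interface text tells. Its arguments: {"type":"object","properties":{"moves":{"type":"array","items":{"type":"number"}},"hand":{"type":"number"},"newtons":{"type":"number"}},"required":["moves"]}

```bash
mkdir -p pics; ls; cat > h.py <<'E'
import numpy as np, cv2
from station import observe, viewer, ctrl
def cap(n):
    m=viewer.camera_model(n); p,d=viewer.capture(n); return p,d,np.array(m["camera_matrix"]),np.array(m["view"])
def pts(d,K,V):
    v,u=np.mgrid[:d.shape[0],:d.shape[1]]
    c=np.stack([(u-K[0,2])/K[0,0]*d,-(v-K[1,2])/K[1,1]*d,-d],-1)
    return (c-V[:3,3])@V[:3,:3]
def ray(u,v,z,K,V):
    r=np.array([(u-K[0,2])/K[0,0],-(v-K[1,2])/K[1,1],-1])@V[:3,:3]; o=-V[:3,:3].T@V[:3,3]
    return o+r*(z-o[2])/r[2]
def proj(P,K,V):
    c=V[:3,:3]@np.asarray(P)+V[:3,3]; return K[0,2]-K[0,0]*c[0]/c[2],K[1,2]+K[1,1]*c[1]/c[2]
def mask(P,p,lo,hi,f=None):
    m=(P[...,2]>lo)&(P[...,2]<hi)
    return m
def rect(m,P):
    q=P[m][:,:2].astype(np.float32)*1000; (c,s,a)=cv2.minAreaRect(q); return np.round(c,1),np.round(s,1),round(a,1)
def go(x,y,z,yaw=None):
    "print tool shift (cm) to TCP world x,y,z, yaw (deg, of tool y axis mod 180)"
    s=observe();R=np.array(s["eef_rot"]);d=R.T@(np.array([x,y,z])-s["tool_pos"])*100
    t=0
    if yaw is not None:
        cur=np.degrees(np.arctan2(R[1,1],R[0,1])); dd=(yaw-cur+90)%180-90
        t=np.radians(dd)*np.sign(R[2,2])
    print("shift",np.round(d,2),"turn",round(t,3),"j7",s["joints"][6])
E
python3 - <<'E'
from h import *
s=observe();print(s["tool_pos"],s["eef_rot"],s["gripper_width"],ctrl.grip_depth)
for n in("top","side"):
    p,d,K,V=cap(n);cv2.imwrite(f"pics/{n}0.png",p);np.savez(f"{n}0.npz",p=p,d=d,K=K,V=V);print(n,K,-V[:3,:3].T@V[:3,3])
E
```

```text
pics
[ 0.27152643 -0.56237657  0.23026677] [[ 9.00527847e-01  4.34797352e-01 -9.26762034e-04]
 [ 4.34798333e-01 -9.00526165e-01  1.74249834e-03]
 [-7.69397946e-05 -1.97212287e-03 -9.99998052e-01]] 0.9987453773336789 0.0187
top [[419.70147981   0.         281.66674737]
 [  0.         419.70147981 208.08275721]
 [  0.           0.           1.        ]] [ 0.41711653 -0.20844674  1.40106783]
side [[440.59738012   0.         281.61473289]
 [  0.         440.59738012 210.29671364]
 [  0.           0.           1.        ]] [0.17507573 0.91021029 1.1882547 ]
```

View pics/top0.png

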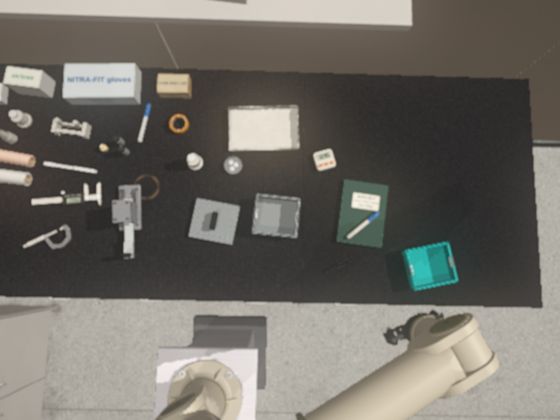

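View pics/side0.png

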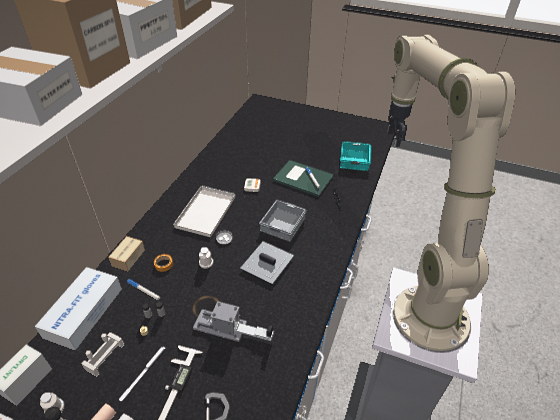

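```bash
python3 - <<'E'
from h import *
t=np.load("top0.npz");s=np.load("side0.npz")
p=t["p"]
a=cv2.resize(p[100:270,90:290],None,fx=4,fy=3.5,interpolation=3)
cv2.imwrite("pics/c1.png",p[100:250,90:290].repeat(4,0).repeat(4,1)[:600])
cv2.imwrite("pics/c2.png",cv2.resize(s["p"][150:350,180:380],(600,600),interpolation=3))
P=pts(t["d"],t["K"],t["V"])
for n,(u0,v0,u1,v1),lo,hi in [("box",(248,188,304,242),.04,.052),("lid flange",(184,194,244,250),.01,.022),("lid handle",(184,194,244,250),.03,.05),("chute",(108,180,148,262),.085,.105),("tab",(108,180,148,265),.055,.07),("slide",(108,225,148,265),.02,.04),("die",(180,148,208,176),.05,.08),("dish",(220,152,246,178),.006,.02),("timer",(310,145,340,175),.004,.04),("note label",(350,190,382,212),.003,.04)]:
    m=mask(P,p,lo,hi);w=np.zeros_like(m);w[v0:v1,u0:u1]=1;m&=w
    if m.sum()>4: print(n,m.sum(),rect(m,P),np.median(P[m],0).round(4))
    else: print(n,"none",P[v0:v1,u0:u1,2].max())
print(P[230:300:10,160,2], P[201,365],P[160,324],P[128,263])
E
```

```text
box 288 (array([ 579.8, -209.3]), array([149.6, 130.2]), 85.1) [ 0.5817 -0.1986  0.0434]
lid flange 1508 (array([559.5,  -4.7]), array([145.9, 129.9]), 81.0) [ 0.559  -0.0066  0.0152]
lid handle 104 (array([559.9,  -4.7]), array([18.2, 58.1]), 80.7) [ 0.558  -0.0054  0.0371]
chute 376 (array([577.2, 276.2]), array([69.6, 56.9]), 5.5) [0.5772 0.2755 0.0887]
tab 70 (array([523.4, 273.1]), array([ 50.2, 177.2]), 88.0) [0.4475 0.2541 0.0631]
slide 251 (array([486. , 269.6]), array([107.7,  46.3]), 1.2) [0.49   0.2671 0.0275]
die 52 (array([758.7,  70. ]), array([23.9, 24.2]), 69.1) [0.7584 0.0697 0.0656]
dish 42 (array([755. , -56.2]), array([64.7, 59.7]), 66.9) [ 0.7552 -0.0596  0.0081]
timer 362 (array([ 776.8, -369.3]), array([103.8,  89.5]), 8.6) [ 0.7775 -0.3684  0.0144]
note label 697 (array([ 642.3, -510.5]), array([ 73.6, 106.9]), 0.7) [ 0.6418 -0.5104  0.0115]
[ 0.00018924  0.00245124 -0.0030141  -0.00430216  0.00060953  0.00056379
  0.00186057] [ 0.63967487 -0.50749838  0.01482891] [ 0.77658695 -0.36837246  0.01686997] [ 0.88996322 -0.15796749 -0.00307284]
```

View pics/c1.png

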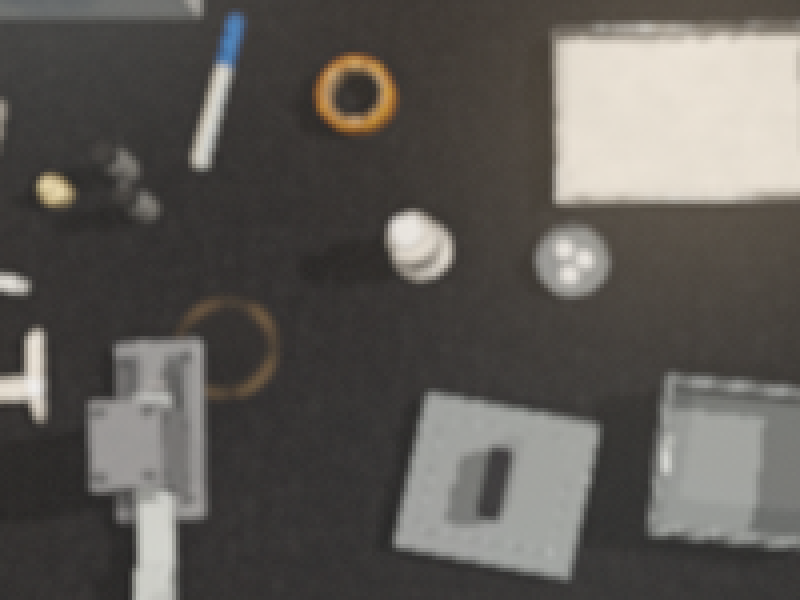

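View pics/c2.png

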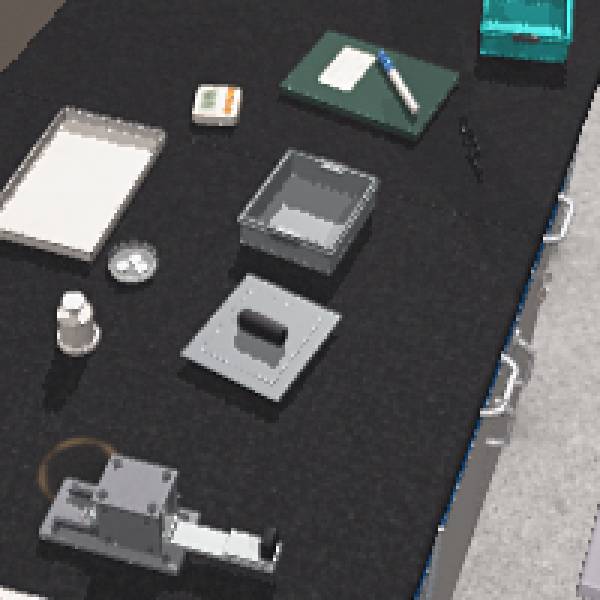

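Call:
drive_tool --moves '[29,-12,-8,0.3,29,-12,-8,0.3,29,-12,-8,0.3,29,-12,-8,0.3,29,-12,-8,0.3]'

```text
t: 0.72
tool_pos: [0.4733, -0.3362, 0.3084]
eef_rot: [[0.989, 0.149, -0.0], [0.149, -0.989, 0.0], [-0.0, -0.0, -1.0]]
force: [0.6, -0.9, -0.0]
gripper_width: 0.995
finger_force: 0.0
```

```bash
python3 - <<'E'
from h import *
s=observe();print(s["t"],s["tool_pos"],s["joints"]);go(.49,.24,.3,97)
m=viewer.camera_model("wrist");V=np.array(m["view"]);R=np.array(s["eef_rot"]);c=-V[:3,:3].T@V[:3,3]
print("cam in tool",R.T@(c-s["tool_pos"]),R.T@(-V[2,:3]),R.T@V[0,:3],m["camera_matrix"])
E
```

```text
0.725 [ 0.47331954 -0.33618948  0.30835735] [ 36.47158864  15.35893264  -5.45289443  77.57770292   1.44346391
  87.16095389 -50.28339256]
shift [ 10.24 -56.73   0.85] turn 0.028 j7 -50.28339256373933
cam in tool [ 0.07698993  0.00073233 -0.14214594] [-3.08432146e-01  7.22098920e-04  9.51246072e-01] [ 8.49612415e-04  9.99999522e-01 -4.83629639e-04] [[366.48507496   0.         286.29729615]
 [  0.         366.48507496 210.66321241]
 [  0.           0.           1.        ]]
```

Call:
drive_tool --moves '[3,-30,0,0,3,-30,0,0,3,-30,0,0,3,-30,0,0,3,-30,0,0]'

```text
t: 1.35
tool_pos: [0.4567, -0.0341, 0.308]
eef_rot: [[0.989, 0.151, -0.0], [0.151, -0.989, -0.0], [-0.0, 0.0, -1.0]]
force: [0.6, -0.1, 0.8]
gripper_width: 1.0
finger_force: 0.0
```

Call:
drive_tool --moves '[4,-26,1,0.03,4,-26,1,0.03,4,-26,1,0.03,4,-26,1,0.03,4,-26,1,0.03]'

```text
t: 1.98
tool_pos: [0.4562, 0.231, 0.2977]
eef_rot: [[0.992, 0.127, -0.002], [0.127, -0.992, 0.002], [-0.001, -0.002, -1.0]]
force: [0.5, -0.8, -0.1]
gripper_width: 0.996
finger_force: 0.0
```

```bash
python3 - <<'E'
from h import *
s=observe();print(s["t"],s["tool_pos"],s["joints"])
p,d,K,V=cap("wrist");cv2.imwrite("pics/w1.png",p);np.savez("w1.npz",p=p,d=d,K=K,V=V)
E
```

```text
1.975 [0.45617959 0.2310036  0.29765347] [   0.2689413     8.93142522  -34.62844409   88.08826491    4.95814121
   84.58638659 -117.22000697]
```

View pics/w1.png

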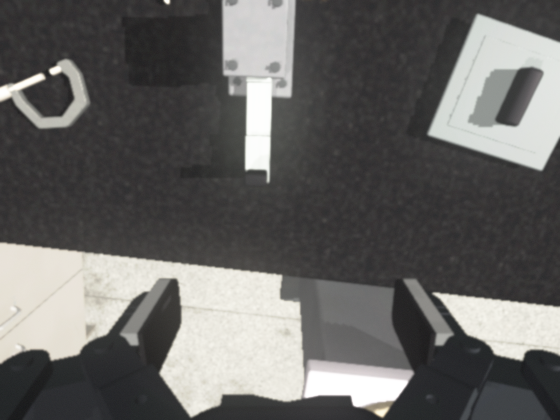

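```bash
python3 - <<'E'
from h import *
t=np.load("w1.npz");p,d,K,V=t["p"],t["d"],t["K"],t["V"]
P=pts(d,K,V)
for v in range(60,190,6): print(v,P[v,258].round(4),p[v,258])
for n,(u0,v0,u1,v1),lo,hi in [("chute",(200,0,320,100),.085,.1),("tab",(230,150,290,200),.055,.075),("slide",(230,100,290,190),.02,.045),("foot",(200,0,320,110),.003,.02)]:
    m=mask(P,p,lo,hi);w=np.zeros_like(m);w[v0:v1,u0:u1]=1;m&=w
    if m.sum()>4:print(n,m.sum(),rect(m,P),np.median(P[m],0).round(4))
# edge line yaw for slide
for v in (100,120,150,165):
    g=p[v,225:295].astype(int).sum(1); i=np.where(g>420)[0]; print(v,225+i.min(),225+i.max(),ray(225+i.min(),v,.03,K,V).round(4),ray(225+i.max(),v,.03,K,V).round(4))
E
```

```text
60 [0.5557 0.2684 0.0906] [210 210 212]
66 [0.5509 0.268  0.0889] [208 211 213]
72 [0.5459 0.2675 0.0887] [211 212 213]
78 [0.5421 0.2712 0.0341] [202 208 204]
84 [0.5363 0.2712 0.0261] [252 254 253]
90 [0.5302 0.2707 0.0242] [253 254 253]
96 [0.5241 0.2701 0.0247] [253 254 253]
102 [0.5179 0.2694 0.0245] [253 254 253]
108 [0.5118 0.2686 0.0268] [253 254 253]
114 [0.5055 0.268  0.0259] [253 254 253]
120 [0.4991 0.2674 0.0253] [253 254 254]
126 [0.4927 0.2667 0.0256] [253 254 254]
132 [0.4863 0.266  0.0266] [250 252 251]
138 [0.4806 0.2649 0.0333] [252 253 252]
144 [0.4741 0.2642 0.0334] [251 253 252]
150 [0.4676 0.2635 0.0335] [251 253 252]
156 [0.4608 0.2628 0.0327] [249 252 251]
162 [0.4544 0.2621 0.0341] [243 247 245]
168 [0.4473 0.2614 0.0324] [227 233 230]
174 [0.4468 0.2593 0.0605] [66 68 68]
180 [0.4413 0.2584 0.0642] [76 75 76]
186 [0.4345 0.2578 0.0631] [63 65 66]
chute 4918 (array([572.5, 273.5]), array([62.2, 56. ]), 5.1) [0.5734 0.2732 0.0895]
tab 310 (array([440.5, 261.7]), array([14.5, 23.3]), 5.4) [0.4417 0.2615 0.063 ]
slide 1706 (array([476.1, 264.8]), array([89.4, 25.8]), 5.1) [0.4831 0.2652 0.0278]
foot 1284 (array([572. , 272.9]), array([97.1, 69.1]), 4.9) [0.5415 0.2461 0.0134]
100 246 271 [0.5185 0.282  0.03  ] [0.5219 0.2554 0.03  ]
120 246 271 [0.4978 0.28   0.03  ] [0.5012 0.253  0.03  ]
150 245 270 [0.4652 0.2781 0.03  ] [0.4687 0.2504 0.03  ]
165 245 269 [0.4483 0.2765 0.03  ] [0.4518 0.2496 0.03  ]
```

```bash
python3 - <<'E'
from h import *
go(.4405,.2617,.04,95)
E
```

```text
shift [-1.17 -3.29 25.76] turn 0.039 j7 -117.21657614285742
```

Call:
drive_tool --moves '[-1.2,-3.3,5,0.04,-1.2,-3.3,11,0.04,-1.2,-3.3,17,0.04,-1.2,-3.3,17,0.04,-1.2,-3.3,17,0.04]' --hand 5.5 --newtons 40

```text
t: 2.65
tool_pos: [0.4436, 0.2574, 0.1304]
eef_rot: [[0.997, 0.078, 0.002], [0.078, -0.997, 0.001], [0.002, -0.001, -1.0]]
force: [-0.9, 1.8, 0.6]
gripper_width: 0.646
finger_force: 0.0
```

```bash
python3 - <<'E'
from h import *
go(.4405,.2617,.04,95)
E
```

```text
shift [-0.29 -0.44  9.04] turn -0.009 j7 -127.41727824130956
```

Call:
drive_tool --moves '[-0.3,-0.4,4,0,-0.3,-0.4,7,0,-0.3,-0.4,9,0,-0.3,-0.4,9,0,-0.3,-0.4,9,0]'

```text
t: 3.28
tool_pos: [0.4407, 0.2622, 0.0406]
eef_rot: [[0.997, 0.079, 0.003], [0.079, -0.997, 0.002], [0.004, -0.001, -1.0]]
force: [0.1, -0.3, 0.4]
gripper_width: 0.644
finger_force: 0.0
```

Call:
drive_tool --moves '[0,0,0,0,0,0,0,0,0,0,0,0]' --hand 1.5

```text
t: 3.65
tool_pos: [0.4397, 0.2632, 0.0397]
eef_rot: [[0.997, 0.081, 0.003], [0.081, -0.997, 0.003], [0.003, -0.002, -1.0]]
force: [-1.1, 3.7, 6.9]
gripper_width: 0.271
finger_force: 41.2
```

```bash
python3 - <<'E'
from h import *
go(.4405,.2617,.04,95)
E
```

```text
shift [ 0.06  0.15 -0.03] turn -0.006 j7 -132.0630886698419
```

Call:
drive_tool --moves '[2,0,0,0,4,0,0,0,5.5,0,0,0,6.3,0,0,0,6.7,0,0,0]'

```text
t: 4.28
tool_pos: [0.506, 0.2689, 0.0398]
eef_rot: [[0.997, 0.081, 0.001], [0.081, -0.997, 0.003], [0.002, -0.003, -1.0]]
force: [-1.7, 4.0, 8.5]
gripper_width: 0.271
finger_force: 41.4
```

Call:
drive_tool --moves '[0.2,0,0,0,0.2,0,0,0]'

```text
t: 4.53
tool_pos: [0.506, 0.2689, 0.0397]
eef_rot: [[0.997, 0.082, -0.001], [0.082, -0.997, 0.001], [-0.001, -0.001, -1.0]]
force: [-10.2, 1.2, 14.4]
gripper_width: 0.273
finger_force: 42.2
```

Call:
drive_tool --moves '[-1.5,0,0,0,-3.5,0,0,0,-5.5,0,0,0,-7.5,0,0,0,-8.8,0,0,0]'

```text
t: 5.15
tool_pos: [0.4209, 0.2615, 0.0397]
eef_rot: [[0.997, 0.081, 0.004], [0.081, -0.997, 0.003], [0.004, -0.003, -1.0]]
force: [27.4, 7.0, -9.1]
gripper_width: 0.27
finger_force: 40.7
```

Call:
drive_tool --moves '[-0.2,0,0,0,-0.2,0,0,0]'

```text
t: 5.4
tool_pos: [0.4209, 0.2616, 0.0398]
eef_rot: [[0.997, 0.08, 0.006], [0.08, -0.997, 0.004], [0.006, -0.004, -1.0]]
force: [9.2, 6.6, -1.7]
gripper_width: 0.272
finger_force: 42.1
```

Call:
drive_tool --moves '[0,0,0,0,0,0,0,0]' --hand 6.5

```text
t: 5.65
tool_pos: [0.4176, 0.2591, 0.0379]
eef_rot: [[0.997, 0.08, -0.001], [0.08, -0.997, -0.001], [-0.001, 0.001, -1.0]]
force: [0.3, -0.6, -0.7]
gripper_width: 0.686
finger_force: 0.0
```

Call:
drive_tool --moves '[0,0,-3,0,1,0,-9,0,1,0,-14,0,1,0,-14,0]'

```text
t: 6.15
tool_pos: [0.4297, 0.2616, 0.182]
eef_rot: [[0.997, 0.079, 0.006], [0.079, -0.997, 0.003], [0.006, -0.002, -1.0]]
force: [0.3, -0.2, -1.1]
gripper_width: 0.759
finger_force: 0.0
```

```bash
cat >> h.py <<'E'
def comps(P,p,win,lo,hi):
    m=((P[...,2]>lo)&(P[...,2]<hi)&(P[...,0]>win[0])&(P[...,0]<win[1])&(P[...,1]>win[2])&(P[...,1]<win[3]))
    return m,(rect(m,P),np.median(P[m],0).round(4),int(m.sum())) if m.sum()>10 else None
E
python3 - <<'E'
from h import *
p,d,K,V=cap("wrist");P=pts(d,K,V);cv2.imwrite("pics/w2.png",p)
print(comps(P,p,(.45,.53,.22,.31),.0305,.045)[1])
m=(p.min(2)>200)&(P[...,0]<.55);m&=(P[...,1]>.22)&(P[...,1]<.31)&(P[...,2]>.02);print(rect(m,P))
go(.4906,.2676,.022,95)
E
```

```text
((array([490.1, 266.1]), array([82.1, 40.1]), 5.1), array([0.4938, 0.2663, 0.0335]), 4622)
(array([488.2, 270.1]), array([124.5,  49.2]), 2.3)
shift [ 6.19 -0.18 15.77] turn -0.008 j7 -126.53342693718115
```

View pics/w2.png

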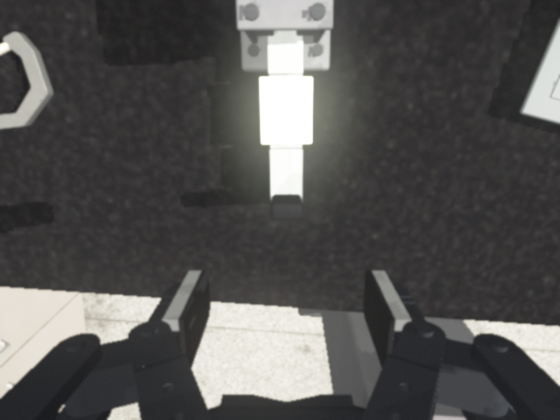

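```bash
python3 - <<'E'
from h import *
m=viewer.camera_model("wrist");K=np.array(m["camera_matrix"]);V=np.array(m["view"])
print([ray(u,v,.034,K,V).round(4) for u,v in((259,76),(312,76),(259,146),(313,146))])
a=np.mean([ray(u,v,.034,K,V) for u,v in((259,76),(312,76),(259,146),(313,146))],0);print(a);go(a[0],a[1],.022,95)
E
```

```text
[array([0.5153, 0.2869, 0.034 ]), array([0.5185, 0.2479, 0.034 ]), array([0.464 , 0.2839, 0.034 ]), array([0.4674, 0.2419, 0.034 ])]
[0.49131021 0.26514903 0.034     ]
shift [ 6.24  0.07 15.77] turn -0.008 j7 -126.53342693718115
```

Call:
drive_tool --moves '[6.2,-0.1,3,0,6.2,-0.1,8,0,6.2,-0.1,12,0,6.2,-0.1,15,0,6.2,-0.1,16.2,0]'

```text
t: 6.82
tool_pos: [0.4872, 0.265, 0.0127]
eef_rot: [[0.997, 0.08, -0.006], [0.08, -0.997, -0.003], [-0.006, 0.002, -1.0]]
force: [-0.1, 0.6, 1.0]
gripper_width: 0.761
finger_force: 0.0
```

Call:
drive_tool --moves '[0,0,0,0,0,0,0,0,0,0,0,0,0,0,0,0]' --hand 3 --newtons 50

```text
t: 7.32
tool_pos: [0.4901, 0.2666, 0.0169]
eef_rot: [[0.997, 0.08, 0.001], [0.08, -0.997, 0.0], [0.001, -0.0, -1.0]]
force: [0.4, -0.8, -1.1]
gripper_width: 0.45
finger_force: 50.2
```

Call:
drive_tool --moves '[0,0,-3,0,0,0,-8,0,0,0,-13,0,0,4,-16,0,0,9,-17,0]'

```text
t: 7.95
tool_pos: [0.4976, 0.1775, 0.1891]
eef_rot: [[0.997, 0.083, 0.005], [0.083, -0.997, 0.002], [0.005, -0.001, -1.0]]
force: [0.8, -0.7, -1.8]
gripper_width: 0.452
finger_force: 50.5
```

```bash
python3 - <<'E'
from h import *
go(.54,-.18,.2,85)
E
```

```text
shift [ 1.27 35.98 -1.13] turn 0.17 j7 -115.06679273101712
```

Call:
drive_tool --moves '[1.2,6,-1,0.03,1.2,12,-1,0.06,1.2,18,-1,0.1,1.2,24,-1,0.14,1.2,30,-1,0.17]'

```text
t: 8.57
tool_pos: [0.5327, -0.1233, 0.1968]
eef_rot: [[0.996, -0.091, 0.001], [-0.091, -0.996, -0.0], [0.001, 0.0, -1.0]]
force: [1.4, 0.5, 0.3]
gripper_width: 0.456
finger_force: 50.5
```

Call:
drive_tool --moves '[0.5,5,0,0,0.5,6,0,0,0.5,6,0,0]'

```text
t: 8.95
tool_pos: [0.5322, -0.1818, 0.1962]
eef_rot: [[0.996, -0.091, 0.0], [-0.091, -0.996, 0.0], [0.0, -0.0, -1.0]]
force: [0.1, 0.5, -0.6]
gripper_width: 0.457
finger_force: 50.5
```

```bash
python3 - <<'E'
from h import *
s=observe();print(s["tool_pos"],s["gripper_width"])
p,d,K,V=cap("wrist");P=pts(d,K,V);cv2.imwrite("pics/w3.png",p);np.savez("w3.npz",p=p,d=d,K=K,V=V)
print(comps(P,p,(.49,.69,-.33,-.1),.04,.055)[1],comps(P,p,(.49,.69,-.3,-.1),.002,.01)[1])
E
```

```text
[ 0.53217143 -0.18177649  0.19617809] 0.4571082132477795
((array([ 579.5, -211.9]), array([150.5, 130.8]), 85.4), array([ 0.5896, -0.2135,  0.044 ]), 6903) ((array([ 586.3, -209.5]), array([160.9, 175.3]), 83.7), array([ 0.5835, -0.2127,  0.0036]), 20169)
```

View pics/w3.png

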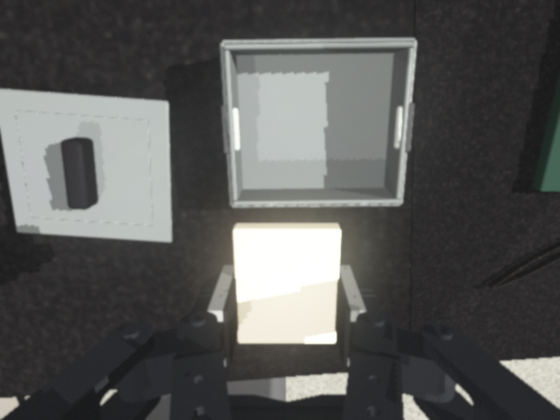

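```bash
python3 - <<'E'
from h import *
t=np.load("w3.npz");K,V=t["K"],t["V"]
c=[ray(u,v,.046,K,V)[:2] for u,v in((226,46),(411,45),(402,203),(233,204))];print(np.round(c,4),np.mean(c,0))
c=[ray(u,v,.041,K,V)[:2] for u,v in((236,128),(399,128))];print(np.round(c,4),np.mean(c,0))
a=np.radians(-4.7);C=np.array([.5795,-.2115])
for sx in(-.028,.028):
    q=C+sx*np.array([np.cos(a),np.sin(a)]);print(q);go(q[0],q[1],.1,85.3)
# tile in hand extents relative to tool
m=(t["p"].min(2)>170);P=pts(t["d"],K,V);s=observe();R=np.array(s["eef_rot"]);L=(P-s["tool_pos"])@R
m&=(abs(L[...,0])<.05)&(abs(L[...,1])<.03)&(L[...,2]<.0)&(L[...,2]>-.04);print(L[m].min(0),L[m].max(0),np.median(L[m],0))
E
```

```text
[[ 0.6448 -0.149 ]
 [ 0.6332 -0.2839]
 [ 0.5125 -0.2781]
 [ 0.5244 -0.1378]] [ 0.57873293 -0.21220064]
[[ 0.5854 -0.1478]
 [ 0.5737 -0.2768]] [ 0.57951425 -0.21231971]
[ 0.55159415 -0.20920572]
shift [2.16 2.72 9.63] turn -0.007 j7 -84.10778368146981
[ 0.60740585 -0.21379428]
shift [7.76 2.69 9.63] turn -0.007 j7 -84.10778368146981
[-0.02079689 -0.02218575 -0.03925014] [ 0.03002012  0.02759903 -0.00503803] [ 0.00820958  0.00273656 -0.01678587]
```

Call:
drive_tool --moves '[1.9,2.8,1,-0.007,1.9,2.8,5,-0.007,1.9,2.8,9,-0.007,1.9,2.8,11,-0.007,1.9,2.8,11,-0.007]'

```text
t: 9.62
tool_pos: [0.5481, -0.2084, 0.0847]
eef_rot: [[0.997, -0.08, -0.003], [-0.08, -0.997, 0.002], [-0.003, -0.002, -1.0]]
force: [-0.2, 0.3, -1.0]
gripper_width: 0.451
finger_force: 50.5
```

```bash
python3 - <<'E'
from h import *
go(.5484,-.2095,.005,85.3)
E
```

```text
shift [0.06 0.12 7.97] turn 0.002 j7 -83.27834430683748
```

Call:
drive_tool --moves '[0,0.1,3,0,0,0.1,5.5,0,0,0.1,7.3,0,0,0.1,7.8,0,0,0.1,7.8,0]'

```text
t: 10.25
tool_pos: [0.5492, -0.212, 0.0088]
eef_rot: [[0.997, -0.083, 0.001], [-0.083, -0.997, -0.0], [0.001, -0.0, -1.0]]
force: [0.5, -0.1, -0.5]
gripper_width: 0.459
finger_force: 35.1
```

Call:
drive_tool --moves '[0,0,0.2,0,0,0,0.4,0]'

```text
t: 10.5
tool_pos: [0.5491, -0.2124, 0.0048]
eef_rot: [[0.997, -0.083, 0.001], [-0.083, -0.997, -0.0], [0.001, 0.0, -1.0]]
force: [-0.2, -1.0, -1.2]
gripper_width: 0.454
finger_force: 54.3
```

Call:
drive_tool --moves '[0,0,0.2,0,0,0,0.4,0]'

```text
t: 10.75
tool_pos: [0.549, -0.2124, 0.0028]
eef_rot: [[0.997, -0.083, 0.001], [-0.083, -0.997, -0.001], [0.001, 0.001, -1.0]]
force: [-15.6, 5.2, 38.1]
gripper_width: 0.454
finger_force: 75.3
```

Call:
drive_tool --moves '[0,0,0,0,0,0,0,0,0,0,0,0]' --hand 5.5

```text
t: 11.12
tool_pos: [0.5487, -0.2122, 0.0002]
eef_rot: [[0.997, -0.083, 0.0], [-0.083, -0.997, 0.0], [0.0, -0.0, -1.0]]
force: [-1.7, -0.5, 1.6]
gripper_width: 0.642
finger_force: 1.3
```

Call:
drive_tool --moves '[0,0,-4,0,0,0,-9,0,0,0,-14,0,-1,-3,-18,0,-2,-7,-18,0]'

```text
t: 11.75
tool_pos: [0.5363, -0.1414, 0.1838]
eef_rot: [[0.996, -0.086, 0.006], [-0.086, -0.996, -0.002], [0.007, 0.001, -1.0]]
force: [0.6, 0.4, -0.6]
gripper_width: 0.643
finger_force: 0.0
```

```bash
python3 - <<'E'
from h import *
go(.505,.1,.2,95)
p,d,K,V=cap("wrist");P=pts(d,K,V);cv2.imwrite("pics/w4.png",p);np.savez("w4.npz",p=p,d=d,K=K,V=V)
E
```

```text
shift [ -5.17 -23.78  -1.69] turn -0.173 j7 -88.2105983615318
```

View pics/w4.png

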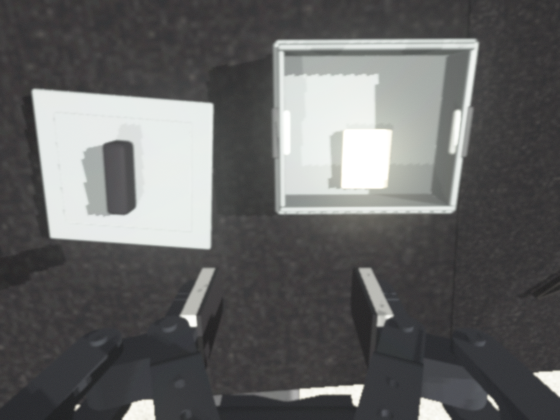

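```bash
python3 - <<'E'
from h import *
t=np.load("w4.npz");K,V=t["K"],t["V"]
c=np.mean([ray(u,v,.012,K,V)[:2] for u,v in((341,129),(392,129),(388,188),(342,187))],0)
a=np.radians(-4.7);R=np.array([[np.cos(a),-np.sin(a)],[np.sin(a),np.cos(a)]]);print(c,R.T@(c-[.579,-.212]))
go(.4209,.2615,.18,95)
E
```

```text
[ 0.55359498 -0.21324284] [-0.02521775 -0.00332031]
shift [-14.44 -38.47   0.26] turn -0.165 j7 -88.4233059832634
```

Call:
drive_tool --moves '[-3,-6,-1,-0.03,-5,-12,-1,-0.07,-5,-18,-1,-0.11,-5,-24,-1,-0.15,-6,-30,-1,-0.17]'

```text
t: 12.42
tool_pos: [0.4997, 0.1649, 0.1899]
eef_rot: [[0.996, 0.087, 0.0], [0.087, -0.996, 0.0], [0.0, -0.0, -1.0]]
force: [1.4, -1.2, 0.0]
gripper_width: 0.645
finger_force: 0.0
```

```bash
python3 - <<'E'
from h import *
go(.4209,.2615,.12,95)
E
```

```text
shift [ -7.01 -10.31   6.99] turn -0.0 j7 -113.46288906749963
```

Call:
drive_tool --moves '[-4,-6,2,0,-7,-10.3,5,0,-7,-10.3,8,0,-7,-10.3,8,0,-7,-10.3,8,0]'

```text
t: 13.05
tool_pos: [0.4221, 0.2592, 0.1111]
eef_rot: [[0.996, 0.085, 0.001], [0.085, -0.996, 0.0], [0.001, -0.0, -1.0]]
force: [-0.3, 0.2, 0.7]
gripper_width: 0.644
finger_force: 0.0
```

```bash
python3 - <<'E'
from h import *
go(.4209,.2615,.04,95)
E
```

```text
shift [-0.11 -0.24  7.11] turn -0.002 j7 -129.26909544255182
```

Call:
drive_tool --moves '[-0.1,-0.2,3,0,-0.1,-0.2,6,0,-0.1,-0.2,7.1,0,-0.1,-0.2,7.1,0,-0.1,-0.2,7.1,0]'

```text
t: 13.68
tool_pos: [0.4209, 0.262, 0.0406]
eef_rot: [[0.996, 0.086, 0.002], [0.086, -0.996, 0.001], [0.002, -0.001, -1.0]]
force: [0.7, 0.5, -0.4]
gripper_width: 0.641
finger_force: 0.0
```

Call:
drive_tool --moves '[0,0,0,0,0,0,0,0,0,0,0,0]' --hand 1.5 --newtons 40

```text
t: 14.05
tool_pos: [0.4204, 0.2616, 0.0401]
eef_rot: [[0.996, 0.086, 0.001], [0.086, -0.996, 0.0], [0.001, 0.0, -1.0]]
force: [-0.3, -1.7, 5.8]
gripper_width: 0.27
finger_force: 39.2
```

Call:
drive_tool --moves '[3,0,0,0,6,0,0,0,7.5,0,0,0,8.3,0,0,0,8.8,0,0,0]'

```text
t: 14.68
tool_pos: [0.505, 0.269, 0.0399]
eef_rot: [[0.996, 0.087, -0.005], [0.087, -0.996, -0.002], [-0.005, 0.002, -1.0]]
force: [-25.6, -9.8, 28.6]
gripper_width: 0.275
finger_force: 43.3
```

Call:
drive_tool --moves '[0.1,0,0,0,0.1,0,0,0,0.1,0,0,0]'

```text
t: 15.05
tool_pos: [0.505, 0.269, 0.04]
eef_rot: [[0.996, 0.088, -0.005], [0.088, -0.996, -0.003], [-0.005, 0.003, -1.0]]
force: [-17.5, -7.1, 20.4]
gripper_width: 0.272
finger_force: 42.4
```

Call:
drive_tool --moves '[-1.8,0,0,0,-4,0,0,0,-6.3,0,0,0,-8.3,0,0,0,-9.1,0,0,0]'

```text
t: 15.68
tool_pos: [0.42, 0.2615, 0.0403]
eef_rot: [[0.996, 0.087, 0.006], [0.087, -0.996, 0.001], [0.006, -0.001, -1.0]]
force: [25.7, 5.3, -22.8]
gripper_width: 0.268
finger_force: 40.2
```

Call:
drive_tool --moves '[0,0,0,0,0,0,0,0]'

```text
t: 15.92
tool_pos: [0.4201, 0.2616, 0.0401]
eef_rot: [[0.996, 0.086, 0.004], [0.086, -0.996, 0.001], [0.004, -0.001, -1.0]]
force: [7.5, -0.1, -0.6]
gripper_width: 0.268
finger_force: 43.4
```

Call:
drive_tool --moves '[0.1,0,0,0,0.1,0,0,0,0.1,0,-1,0,0.1,0,-6,0,1,0,-12,0]' --hand 6.5

```text
t: 16.55
tool_pos: [0.4263, 0.2622, 0.1603]
eef_rot: [[0.996, 0.088, -0.003], [0.088, -0.996, -0.001], [-0.003, 0.001, -1.0]]
force: [1.6, 1.0, 0.3]
gripper_width: 0.763
finger_force: 0.0
```

```bash
cat >> h.py <<'E'
def tile():
    p,d,K,V=cap("wrist");P=pts(d,K,V)
    m=((P[...,2]>.029)&(P[...,2]<.042)&(P[...,0]>.45)&(P[...,0]<.535)&(P[...,1]>.22)&(P[...,1]<.31)).astype(np.uint8)
    m=cv2.morphologyEx(m,cv2.MORPH_OPEN,np.ones((3,37),np.uint8))>0
    print("tile",rect(m,P) if m.sum()>50 else "none",m.sum())
    return p,P
E
python3 - <<'E'
from h import *
tile();go(.4901,.2666,.02,95)
E
```

```text
tile (array([500.2, 266.7]), array([63.1, 40. ]), 5.1) 4205
shift [ 5.76  0.41 14.98] turn 0.001 j7 -127.36497659661865
```

Call:
drive_tool --moves '[6,0.4,3,0,6,0.4,8,0,6,0.4,12,0,6,0.4,14,0,6,0.4,14.7,0]'

```text
t: 17.23
tool_pos: [0.4876, 0.2637, 0.0119]
eef_rot: [[0.996, 0.087, -0.001], [0.087, -0.996, -0.0], [-0.001, 0.0, -1.0]]
force: [-0.2, 0.4, -0.4]
gripper_width: 0.76
finger_force: 0.0
```

Call:
drive_tool --moves '[0,0,0,0,0,0,0,0,0,0,0,0,0,0,0,0]' --hand 3 --newtons 60

```text
t: 17.73
tool_pos: [0.489, 0.2643, 0.014]
eef_rot: [[0.996, 0.087, 0.003], [0.087, -0.996, 0.001], [0.003, -0.001, -1.0]]
force: [-0.9, -1.3, 6.7]
gripper_width: 0.451
finger_force: 60.9
```

Call:
drive_tool --moves '[0,0,-2,0,0,0,-7,0,0,0,-12,0,0,4,-16,0,0,9,-17,0]'

```text
t: 18.35
tool_pos: [0.4967, 0.1751, 0.1869]
eef_rot: [[0.996, 0.09, 0.006], [0.09, -0.996, 0.002], [0.006, -0.002, -1.0]]
force: [0.9, -1.0, -1.1]
gripper_width: 0.45
finger_force: 60.5
```

```bash
python3 - <<'E'
from h import *
go(.57,-.18,.18,85.3)
E
```

```text
shift [ 4.09 36.03  0.65] turn 0.172 j7 -115.03638677532015
```

Call:
drive_tool --moves '[1.5,6,0,0.03,3,12,0,0.06,4,18,0,0.1,4,24,0,0.14,4,30,0,0.17]'

```text
t: 18.98
tool_pos: [0.5616, -0.1231, 0.1839]
eef_rot: [[0.997, -0.084, 0.002], [-0.084, -0.997, 0.0], [0.002, -0.0, -1.0]]
force: [0.7, -0.5, -0.5]
gripper_width: 0.45
finger_force: 60.5
```

Call:
drive_tool --moves '[1.5,5,0,0,3,8.5,2,0,3,8.5,5,0,3,8.5,7,0,3,8.5,7,0]'

```text
t: 19.6
tool_pos: [0.5834, -0.2083, 0.1117]
eef_rot: [[0.997, -0.083, -0.002], [-0.083, -0.997, 0.001], [-0.002, -0.001, -1.0]]
force: [0.1, 0.3, -0.0]
gripper_width: 0.453
finger_force: 60.5
```

```bash
python3 - <<'E'
from h import *
go(.603,-.214,.01,85.3)
E
```

```text
shift [ 2.03  0.42 10.16] turn -0.001 j7 -85.77923751520957
```

Call:
drive_tool --moves '[2,0.4,1,0,2,0.4,4,0,2,0.4,7,0,2,0.4,9.3,0,2,0.4,10.2,0]'

```text
t: 20.23
tool_pos: [0.6041, -0.2142, 0.0106]
eef_rot: [[0.997, -0.083, -0.0], [-0.083, -0.997, 0.0], [-0.0, -0.0, -1.0]]
force: [0.7, -0.0, 0.6]
gripper_width: 0.457
finger_force: 60.5
```

Call:
drive_tool --moves '[0,0,0.2,0,0,0,0.4,0]'

```text
t: 20.48
tool_pos: [0.6051, -0.2146, 0.0077]
eef_rot: [[0.997, -0.083, 0.002], [-0.083, -0.997, -0.001], [0.002, 0.0, -1.0]]
force: [0.1, -0.4, 0.1]
gripper_width: 0.451
finger_force: 60.5
```

Call:
drive_tool --moves '[0,0,0,0,0,0,0,0,0,0,0,0]' --hand 5.5

```text
t: 20.85
tool_pos: [0.6042, -0.2144, 0.0065]
eef_rot: [[0.997, -0.083, 0.001], [-0.083, -0.997, -0.0], [0.001, 0.0, -1.0]]
force: [-0.4, 0.1, 1.2]
gripper_width: 0.643
finger_force: 0.0
```

Call:
drive_tool --moves '[0,0,-4,0,0,0,-9,0,0,0,-14,0,-2,-3,-18,0,-4,-7,-18,0]'

```text
t: 21.48
tool_pos: [0.5716, -0.1417, 0.1904]
eef_rot: [[0.996, -0.085, 0.007], [-0.085, -0.996, -0.002], [0.007, 0.001, -1.0]]
force: [0.7, 0.0, 0.1]
gripper_width: 0.641
finger_force: 0.0
```

```bash
python3 - <<'E'
from h import *
p,d,K,V=cap("wrist");P=pts(d,K,V);cv2.imwrite("pics/w5.png",p)
go(.4209,.2615,.18,95)
E
```

```text
shift [-17.85 -38.22   0.91] turn -0.164 j7 -90.72229287122603
```

View pics/w5.png

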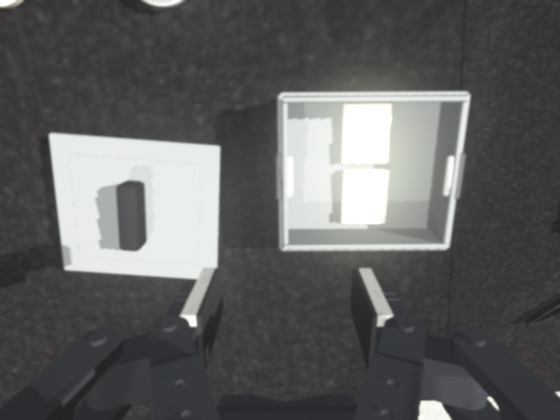

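Call:
drive_tool --moves '[-4,-6,0,-0.03,-7,-12,0,-0.07,-9,-18,0,-0.11,-9,-24,0,-0.15,-10,-30,0,-0.17]'

```text
t: 22.15
tool_pos: [0.4957, 0.1578, 0.1865]
eef_rot: [[0.996, 0.087, 0.001], [0.087, -0.996, -0.0], [0.001, 0.0, -1.0]]
force: [1.1, -0.3, -0.4]
gripper_width: 0.645
finger_force: 0.0
```

```bash
python3 - <<'E'
from h import *
go(.4209,.2615,.11,95)
E
```

```text
shift [ -6.56 -10.99   7.64] turn -0.0 j7 -113.3443492149322
```

Call:
drive_tool --moves '[-4,-6,2,0,-6.6,-11,5,0,-6.6,-11,7.6,0,-6.6,-11,7.6,0,-6.6,-11,7.6,0]'

```text
t: 22.78
tool_pos: [0.4218, 0.2594, 0.1111]
eef_rot: [[0.996, 0.085, 0.001], [0.085, -0.996, 0.0], [0.001, -0.0, -1.0]]
force: [-0.3, -0.0, 0.9]
gripper_width: 0.645
finger_force: 0.0
```

```bash
python3 - <<'E'
from h import *
go(.4209,.2615,.04,95)
E
```

```text
shift [-0.08 -0.22  7.11] turn -0.002 j7 -130.13240449289378
```

Call:
drive_tool --moves '[-0.1,-0.2,3,0,-0.1,-0.2,6,0,-0.1,-0.2,7.1,0,-0.1,-0.2,7.1,0,-0.1,-0.2,7.1,0]'

```text
t: 23.4
tool_pos: [0.4205, 0.2623, 0.0406]
eef_rot: [[0.996, 0.086, 0.002], [0.086, -0.996, 0.001], [0.002, -0.001, -1.0]]
force: [0.8, 0.8, -0.0]
gripper_width: 0.645
finger_force: 0.0
```

Call:
drive_tool --moves '[0,0,0,0,0,0,0,0,0,0,0,0]' --hand 1.5 --newtons 40

```text
t: 23.78
tool_pos: [0.4202, 0.2616, 0.0401]
eef_rot: [[0.996, 0.086, 0.002], [0.086, -0.996, -0.001], [0.001, 0.001, -1.0]]
force: [-0.8, -3.7, 7.5]
gripper_width: 0.269
finger_force: 39.2
```

Call:
drive_tool --moves '[3,0,0,0,6,0,0,0,7.5,0,0,0,8.3,0,0,0,8.8,0,0,0]'

```text
t: 24.4
tool_pos: [0.5047, 0.269, 0.04]
eef_rot: [[0.996, 0.087, -0.005], [0.087, -0.996, -0.003], [-0.005, 0.003, -1.0]]
force: [-26.1, -10.4, 30.0]
gripper_width: 0.272
finger_force: 43.5
```

Call:
drive_tool --moves '[0.1,0,0,0,0.1,0,0,0,0.1,0,0,0]'

```text
t: 24.78
tool_pos: [0.5046, 0.269, 0.04]
eef_rot: [[0.996, 0.088, -0.005], [0.088, -0.996, -0.004], [-0.005, 0.003, -1.0]]
force: [-17.6, -9.6, 23.2]
gripper_width: 0.272
finger_force: 42.6
```

Call:
drive_tool --moves '[-1.8,0,0,0,-4,0,0,0,-6.3,0,0,0,-8.3,0,0,0,-9.1,0,0,0]'

```text
t: 25.4
tool_pos: [0.4196, 0.2616, 0.0404]
eef_rot: [[0.996, 0.086, 0.006], [0.086, -0.996, 0.001], [0.006, -0.0, -1.0]]
force: [25.8, 3.9, -21.4]
gripper_width: 0.272
finger_force: 40.2
```

Call:
drive_tool --moves '[0,0,0,0,0,0,0,0]'

```text
t: 25.65
tool_pos: [0.4197, 0.2616, 0.0401]
eef_rot: [[0.996, 0.086, 0.004], [0.086, -0.996, 0.001], [0.004, -0.001, -1.0]]
force: [6.9, -1.6, -0.1]
gripper_width: 0.266
finger_force: 43.4
```

Call:
drive_tool --moves '[0.1,0,0,0,0.1,0,0,0,0.1,0,-1,0,0.1,0,-6,0,1,0,-12,0]' --hand 6.5

```text
t: 26.28
tool_pos: [0.4259, 0.2626, 0.1603]
eef_rot: [[0.996, 0.088, -0.003], [0.088, -0.996, -0.001], [-0.003, 0.0, -1.0]]
force: [1.7, 0.4, 1.1]
gripper_width: 0.755
finger_force: 0.0
```

```bash
python3 - <<'E'
from h import *
p,P=tile();go(.494,.2666,.02,95);cv2.imwrite("pics/w6.png",p)
E
```

```text
tile (array([500.5, 266.7]), array([62.9, 40. ]), 5.2) 4260
shift [ 6.19  0.5  14.97] turn 0.001 j7 -128.12013458837376
```

Call:
drive_tool --moves '[6.3,0.4,3,0,6.3,0.4,8,0,6.3,0.4,12,0,6.3,0.4,14,0,6.3,0.4,14.5,0]'

```text
t: 26.95
tool_pos: [0.4901, 0.2643, 0.0139]
eef_rot: [[0.996, 0.087, -0.001], [0.087, -0.996, -0.0], [-0.001, 0.0, -1.0]]
force: [-0.3, -0.1, 1.2]
gripper_width: 0.76
finger_force: 0.0
```

Call:
drive_tool --moves '[0,0,0,0,0,0,0,0,0,0,0,0,0,0,0,0]' --hand 3 --newtons 60

```text
t: 27.45
tool_pos: [0.4917, 0.265, 0.0161]
eef_rot: [[0.996, 0.087, 0.003], [0.087, -0.996, 0.001], [0.003, -0.001, -1.0]]
force: [-1.2, -0.6, 7.4]
gripper_width: 0.451
finger_force: 60.9
```

Call:
drive_tool --moves '[0,0,-2,0,0,0,-7,0,0,0,-12,0,0,4,-16,0,0,9,-17,0]'

```text
t: 28.08
tool_pos: [0.4992, 0.1758, 0.189]
eef_rot: [[0.996, 0.09, 0.006], [0.09, -0.996, 0.002], [0.006, -0.002, -1.0]]
force: [0.4, -0.9, -1.3]
gripper_width: 0.452
finger_force: 60.5
```

Call:
drive_tool --moves '[0.8,6,0,0.03,1.5,12,0,0.06,2,18,0,0.1,2,24,0,0.14,2,30,0,0.17]'

```text
t: 28.7
tool_pos: [0.5443, -0.1243, 0.186]
eef_rot: [[0.997, -0.084, 0.002], [-0.084, -0.997, -0.0], [0.002, -0.0, -1.0]]
force: [1.0, 1.3, -0.7]
gripper_width: 0.449
finger_force: 60.5
```

```bash
python3 - <<'E'
from h import *
go(.549,-.2095,.1,85.3)
E
```

```text
shift [1.16 8.45 8.6 ] turn -0.002 j7 -91.86657593674727
```

Call:
drive_tool --moves '[1.2,5,0,0,1.2,8.6,3,0,1.2,8.6,6,0,1.2,8.6,8.6,0,1.2,8.6,8.6,0]'

```text
t: 29.32
tool_pos: [0.5478, -0.2088, 0.0975]
eef_rot: [[0.997, -0.083, -0.003], [-0.083, -0.997, 0.002], [-0.003, -0.001, -1.0]]
force: [0.8, -0.1, -0.5]
gripper_width: 0.449
finger_force: 60.5
```

```bash
python3 - <<'E'
from h import *
go(.549,-.2105,.017,85.3)
E
```

```text
shift [0.16 0.17 8.05] turn -0.001 j7 -85.50618661110951
```

Call:
drive_tool --moves '[0.2,0.2,2,0,0.2,0.2,5,0,0.2,0.2,7.5,0,0.2,0.2,8.2,0,0.2,0.2,8.4,0]'

```text
t: 29.95
tool_pos: [0.5514, -0.2115, 0.0146]
eef_rot: [[0.997, -0.083, 0.001], [-0.083, -0.997, -0.0], [0.001, 0.0, -1.0]]
force: [-1.1, 0.2, -0.4]
gripper_width: 0.451
finger_force: 60.5
```

Call:
drive_tool --moves '[0,0,0,0,0,0,0.2,0]'

```text
t: 30.2
tool_pos: [0.5518, -0.2118, 0.0133]
eef_rot: [[0.997, -0.083, 0.002], [-0.083, -0.997, -0.001], [0.002, 0.001, -1.0]]
force: [-0.2, 0.6, -0.3]
gripper_width: 0.451
finger_force: 60.5
```

Call:
drive_tool --moves '[0,0,0,0,0,0,0,0,0,0,0,0]' --hand 5.5

```text
t: 30.58
tool_pos: [0.551, -0.2115, 0.0123]
eef_rot: [[0.997, -0.083, 0.0], [-0.083, -0.997, -0.0], [0.0, -0.0, -1.0]]
force: [-0.1, 0.2, 0.2]
gripper_width: 0.645
finger_force: 0.0
```

Call:
drive_tool --moves '[0,0,-4,0,0,0,-9,0,0,0,-14,0,-1,-3,-17,0,-2,-7,-17,0]'

```text
t: 31.2
tool_pos: [0.5382, -0.1406, 0.1853]
eef_rot: [[0.996, -0.085, 0.005], [-0.085, -0.996, -0.002], [0.006, 0.001, -1.0]]
force: [0.4, 0.6, -0.1]
gripper_width: 0.645
finger_force: 0.0
```

```bash
python3 - <<'E'
from h import *
p,d,K,V=cap("wrist");P=pts(d,K,V);cv2.imwrite("pics/w7.png",p)
for lo,hi in((.008,.0155),(.0165,.026)):
    m=(P[...,2]>lo)&(P[...,2]<hi)&(p.min(2)>215)&(abs(P[...,0]-.58)<.058)&(abs(P[...,1]+.21)<.05);print(m.sum(),rect(m,P),np.percentile(P[m][:,2],[5,50,95]))
go(.4209,.2615,.18,95)
E
```

```text
3179 (array([ 583.5, -214.9]), array([ 40.3, 102.8]), 86.3) [0.01015328 0.01152602 0.01289459]
2777 (array([ 553.7, -213.4]), array([40.5, 49.9]), 85.0) [0.01833238 0.01958395 0.02076479]
shift [-14.63 -38.38   0.46] turn -0.164 j7 -90.26256770516521
```

View pics/w7.png

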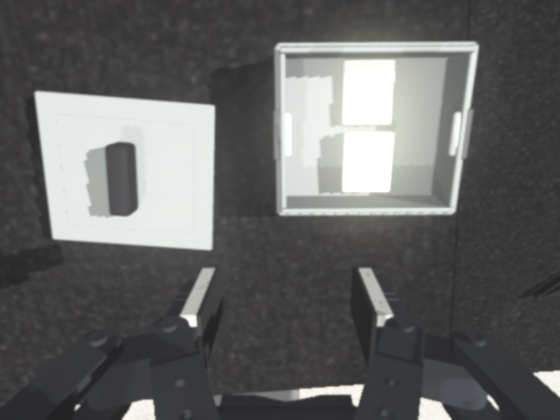

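Third tile lies flat on the near pile (367,162), second at (368,92). Next cycle: home and draw again.

Call:
drive_tool --moves '[-3,-6,0,-0.03,-5,-12,0,-0.07,-6,-18,0,-0.11,-6,-24,0,-0.15,-7,-30,0,-0.17]'

```text
t: 31.88
tool_pos: [0.492, 0.1664, 0.1824]
eef_rot: [[0.996, 0.087, 0.001], [0.087, -0.996, 0.0], [0.001, 0.0, -1.0]]
force: [0.8, -1.2, -0.2]
gripper_width: 0.648
finger_force: 0.0
```

```bash
python3 - <<'E'
from h import *
go(.4206,.2615,.11,95)
E
```

```text
shift [ -6.29 -10.1    7.23] turn -0.0 j7 -115.36411786297607
```

Call:
drive_tool --moves '[-4,-6,2,0,-6.3,-10.1,5,0,-6.3,-10.1,7.2,0,-6.3,-10.1,7.2,0,-6.3,-10.1,7.2,0]'

```text
t: 32.5
tool_pos: [0.4214, 0.2593, 0.111]
eef_rot: [[0.996, 0.085, 0.001], [0.085, -0.996, 0.0], [0.001, -0.0, -1.0]]
force: [0.3, -0.1, -0.3]
gripper_width: 0.644
finger_force: 0.0
```

```bash
python3 - <<'E'
from h import *
go(.4206,.2615,.04,95)
E
```

```text
shift [-0.07 -0.22  7.1 ] turn -0.002 j7 -131.0858279123101
```

Call:
drive_tool --moves '[-0.1,-0.2,3,0,-0.1,-0.2,6,0,-0.1,-0.2,7.1,0,-0.1,-0.2,7.1,0,-0.1,-0.2,7.1,0]'

```text
t: 33.12
tool_pos: [0.4202, 0.2622, 0.0405]
eef_rot: [[0.996, 0.086, 0.002], [0.086, -0.996, 0.001], [0.002, -0.001, -1.0]]
force: [-0.5, 0.3, -0.5]
gripper_width: 0.646
finger_force: 0.0
```

Call:
drive_tool --moves '[0,0,0,0,0,0,0,0,0,0,0,0]' --hand 1.5 --newtons 40

```text
t: 33.5
tool_pos: [0.4199, 0.2616, 0.04]
eef_rot: [[0.996, 0.086, 0.001], [0.086, -0.996, -0.0], [0.001, 0.0, -1.0]]
force: [-0.7, -3.1, 6.6]
gripper_width: 0.274
finger_force: 39.1
```

Call:
drive_tool --moves '[3,0,0,0,6,0,0,0,7.5,0,0,0,8.3,0,0,0,8.8,0,0,0]'

```text
t: 34.12
tool_pos: [0.5044, 0.269, 0.0399]
eef_rot: [[0.996, 0.087, -0.005], [0.087, -0.996, -0.003], [-0.005, 0.002, -1.0]]
force: [-25.7, -10.0, 29.4]
gripper_width: 0.275
finger_force: 43.6
```

Call:
drive_tool --moves '[0.1,0,0,0,0.1,0,0,0,0.1,0,0,0]'

```text
t: 34.5
tool_pos: [0.5044, 0.269, 0.04]
eef_rot: [[0.996, 0.088, -0.005], [0.088, -0.996, -0.003], [-0.005, 0.003, -1.0]]
force: [-17.9, -9.3, 21.3]
gripper_width: 0.273
finger_force: 42.6
```

Call:
drive_tool --moves '[-1.8,0,0,0,-4,0,0,0,-6.3,0,0,0,-8.3,0,0,0,-9.1,0,0,0]'

```text
t: 35.12
tool_pos: [0.4194, 0.2615, 0.0403]
eef_rot: [[0.996, 0.086, 0.006], [0.086, -0.996, 0.001], [0.006, -0.001, -1.0]]
force: [26.9, 4.3, -21.8]
gripper_width: 0.272
finger_force: 40.2
```

Call:
drive_tool --moves '[0,0,0,0,0,0,0,0]'

```text
t: 35.38
tool_pos: [0.4195, 0.2616, 0.0401]
eef_rot: [[0.996, 0.086, 0.004], [0.086, -0.996, 0.001], [0.004, -0.001, -1.0]]
force: [6.9, -1.6, -0.3]
gripper_width: 0.274
finger_force: 43.4
```

Call:
drive_tool --moves '[0.1,0,0,0,0.1,0,0,0,0.1,0,-1,0,0.1,0,-6,0,1,0,-12,0]' --hand 6.5

```text
t: 36.0
tool_pos: [0.4257, 0.2623, 0.1603]
eef_rot: [[0.996, 0.088, -0.003], [0.088, -0.996, -0.001], [-0.003, 0.0, -1.0]]
force: [1.3, 0.3, -0.1]
gripper_width: 0.756
finger_force: 0.0
```

```bash
python3 - <<'E'
from h import *
p,P=tile();go(.494,.2666,.02,95);cv2.imwrite("pics/w8.png",p)
E
```

```text
tile (array([527.4, 269.8]), array([13.3, 25.8]), 5.0) 647
shift [ 6.22  0.48 14.96] turn 0.001 j7 -128.92574015889863
```

View pics/w8.png

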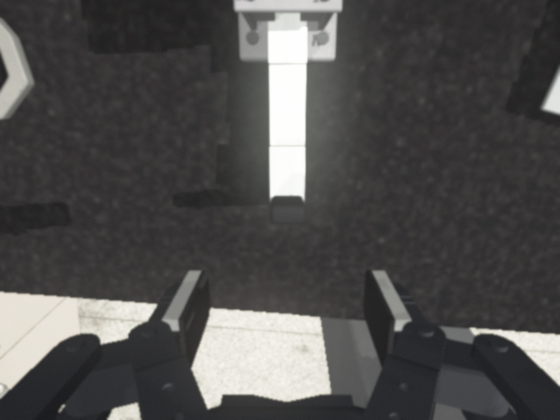

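```bash
python3 - <<'E'
from h import *
go(.4195,.2616,.04,95)
E
```

```text
shift [-1.23  0.31 12.89] turn 0.001 j7 -128.92574015889863
```

Call:
drive_tool --moves '[-0.9,0,4,0,-0.9,0,9,0,-0.9,0,12,0,-0.9,0,12,0,-0.9,0,12,0]'

```text
t: 36.67
tool_pos: [0.4189, 0.2625, 0.0407]
eef_rot: [[0.996, 0.087, 0.001], [0.087, -0.996, 0.001], [0.001, -0.001, -1.0]]
force: [0.0, 0.6, 0.2]
gripper_width: 0.76
finger_force: 0.0
```

Call:
drive_tool --moves '[0,0,0,0,0,0,0,0,0,0,0,0,0,0,0,0]' --hand 1.5

```text
t: 37.17
tool_pos: [0.4191, 0.2615, 0.0403]
eef_rot: [[0.996, 0.086, 0.002], [0.086, -0.996, -0.0], [0.002, 0.0, -1.0]]
force: [-1.7, -3.3, 6.6]
gripper_width: 0.273
finger_force: 39.0
```

Call:
drive_tool --moves '[3,0,0,0,6,0,0,0,7.5,0,0,0,8.3,0,0,0,8.9,0,0,0]'

```text
t: 37.8
tool_pos: [0.5038, 0.2689, 0.0401]
eef_rot: [[0.996, 0.087, -0.006], [0.087, -0.996, -0.003], [-0.006, 0.003, -1.0]]
force: [-31.4, -12.7, 34.0]
gripper_width: 0.269
finger_force: 44.1
```

Call:
drive_tool --moves '[0,0,0,0,0,0,0,0]'

```text
t: 38.05
tool_pos: [0.5037, 0.2689, 0.0402]
eef_rot: [[0.996, 0.088, -0.005], [0.088, -0.996, -0.003], [-0.005, 0.003, -1.0]]
force: [-18.1, -8.0, 22.3]
gripper_width: 0.27
finger_force: 42.5
```

Call:
drive_tool --moves '[-0.2,0,0,0,-0.2,0,0,0,-0.2,0,-2,0,-0.2,0,-7,0,-1,0,-13,0]' --hand 5.5

```text
t: 38.67
tool_pos: [0.4969, 0.2682, 0.1711]
eef_rot: [[0.996, 0.086, -0.001], [0.086, -0.996, 0.0], [-0.001, -0.0, -1.0]]
force: [1.3, -0.7, 0.6]
gripper_width: 0.644
finger_force: 0.0
```

```bash
python3 - <<'E'
from h import *
p,d,K,V=cap("wrist");P=pts(d,K,V);cv2.imwrite("pics/w9.png",p)
m,r=comps(P,p,(.4,.535,.23,.31),.055,.072);print("tab",r)
p,d,K,V=cap("top");P=pts(d,K,V);cv2.imwrite("pics/t9.png",p)
print("handle",comps(P,p,(.46,.67,-.12,.12),.03,.048)[1],"flange",comps(P,p,(.46,.67,-.12,.12),.01,.022)[1])
E
```

```text
tab ((array([507.2, 268. ]), array([14.4, 23.8]), 4.7), array([0.5081, 0.268 , 0.063 ]), 686)
handle ((array([559.9,  -4.8]), array([17.9, 58.7]), 80.2), array([ 0.5583, -0.0051,  0.0373]), 102) flange ((array([559.7,  -4.3]), array([146. , 129.9]), 80.7), array([ 0.5586, -0.0069,  0.0151]), 1519)
```

View pics/t9.png

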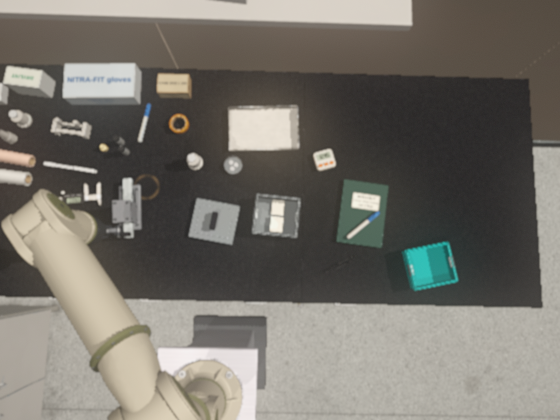

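Call:
drive_tool --moves '[0,4,-4,0.05,0,10,-4,0.1,0,16,-4,0.16,0,22,-4,0.22,0,26,-4,0.255]'

```text
t: 39.4
tool_pos: [0.5198, 0.0062, 0.2105]
eef_rot: [[0.985, -0.172, 0.002], [-0.172, -0.985, -0.001], [0.002, 0.0, -1.0]]
force: [0.3, -0.3, -0.7]
gripper_width: 0.645
finger_force: 0.0
```

Call:
drive_tool --moves '[0,0,0,0,0,0,0,0]'

```text
t: 39.65
tool_pos: [0.5197, 0.0105, 0.21]
eef_rot: [[0.986, -0.166, 0.001], [-0.166, -0.986, 0.001], [0.001, -0.001, -1.0]]
force: [0.5, 0.4, 0.1]
gripper_width: 0.643
finger_force: 0.0
```

```bash
python3 - <<'E'
from h import *
s=observe();print(s["tool_pos"])
p,d,K,V=cap("wrist");P=pts(d,K,V);cv2.imwrite("pics/w10.png",p);np.savez("w10.npz",p=p,d=d,K=K,V=V)
h=comps(P,p,(.46,.67,-.12,.12),.032,.048)[1]
print("handle",h,"flange",comps(P,p,(.46,.67,-.12,.12),.011,.022)[1]);c=h[0][0]/1000
go(c[0],c[1],.022,80.4)
E
```

```text
[0.51967331 0.01046429 0.21002512]
handle ((array([559.2,  -7.2]), array([17.8, 58.5]), 80.5), array([ 0.5607, -0.0071,  0.0392]), 1482) flange ((array([558.7,  -7.1]), array([146.4, 130.4]), 80.8), array([ 0.5656, -0.0078,  0.0162]), 21951)
shift [ 4.19  1.17 18.79] turn 0.002 j7 -110.21716834425918
```

Call:
drive_tool --moves '[4.2,1.1,5,0,4.2,1.1,11,0,4.2,1.1,15,0,4.2,1.1,15,0,4.2,1.1,15,0]' --hand 5

```text
t: 40.33
tool_pos: [0.5603, -0.007, 0.0612]
eef_rot: [[0.986, -0.166, 0.003], [-0.166, -0.986, 0.001], [0.002, -0.001, -1.0]]
force: [0.6, -0.1, 1.1]
gripper_width: 0.59
finger_force: 0.0
```

```bash
python3 - <<'E'
from h import *
go(.559,-.0065,.021,80.4)
E
```

```text
shift [-0.15 -0.03  4.02] turn 0.001 j7 -114.01327656854252
```

Call:
drive_tool --moves '[-0.1,0,2,0,-0.1,0,3.5,0,-0.1,0,4,0,-0.1,0,4,0]'

```text
t: 40.83
tool_pos: [0.5583, -0.0081, 0.0196]
eef_rot: [[0.986, -0.167, 0.0], [-0.167, -0.986, 0.0], [0.0, -0.0, -1.0]]
force: [-0.2, -0.5, -0.3]
gripper_width: 0.585
finger_force: 0.0
```

Call:
drive_tool --moves '[0,0,0,0,0,0,0,0,0,0,0,0,0,0,0,0]' --hand 0.8 --newtons 80

```text
t: 41.32
tool_pos: [0.5587, -0.008, 0.0201]
eef_rot: [[0.986, -0.167, 0.001], [-0.167, -0.986, 0.0], [0.001, -0.0, -1.0]]
force: [-1.6, -0.2, 5.8]
gripper_width: 0.19
finger_force: 78.6
```

Call:
drive_tool --moves '[0,0,-2,0,0,0,-5,0,0,0,-10,0,0,0,-12,0]'

```text
t: 41.82
tool_pos: [0.5595, -0.0079, 0.1435]
eef_rot: [[0.986, -0.167, 0.005], [-0.167, -0.986, -0.0], [0.005, -0.001, -1.0]]
force: [-0.4, -0.4, -1.1]
gripper_width: 0.192
finger_force: 78.2
```

```bash
python3 - <<'E'
from h import *
s=observe();print(s["tool_pos"],s["gripper_width"],s["finger_force"])
go(.5793,-.2115,.135,85.4)
E
```

```text
[ 0.55950366 -0.007855    0.14351566] 0.1915224423074343 78.17883968353271
shift [ 5.35 19.75  0.86] turn -0.088 j7 -111.43038873148085
```

Call:
drive_tool --moves '[1,4,0,-0.02,2.5,10,0,-0.04,4,15,0,-0.07,5.3,19.7,0,-0.09,5.3,19.7,0,-0.09]'

```text
t: 42.45
tool_pos: [0.5762, -0.2177, 0.1396]
eef_rot: [[0.996, -0.086, -0.0], [-0.086, -0.996, -0.002], [-0.0, 0.002, -1.0]]
force: [-1.0, 0.6, -1.9]
gripper_width: 0.191
finger_force: 78.4
```

Call:
drive_tool --moves '[0,0,2,0,0,0,4,0,0,0,4,0,0,0,4,0]'

```text
t: 42.95
tool_pos: [0.5776, -0.2109, 0.0997]
eef_rot: [[0.997, -0.077, 0.0], [-0.077, -0.997, 0.0], [0.0, -0.0, -1.0]]
force: [0.2, -0.6, -2.1]
gripper_width: 0.191
finger_force: 78.3
```

```bash
python3 - <<'E'
from h import *
s=observe();print(s["tool_pos"])
go(.579,-.212,.075,85.3)
p,d,K,V=cap("wrist");P=pts(d,K,V);cv2.imwrite("pics/w11.png",p);np.savez("w11.npz",p=p,d=d,K=K,V=V)
z=s["tool_pos"][2]
m,r=comps(P,p,(.46,.7,-.34,-.09),z-.012,z+.006);print("flange",r)
print("box",comps(P,p,(.46,.7,-.34,-.09),.042,.05)[1])
E
```

```text
[ 0.57764357 -0.21090519  0.09969474]
shift [0.14 0.1  2.47] turn 0.004 j7 -87.73250631502677
flange ((array([ 577.5, -212.3]), array([146.1, 130.5]), 85.6), array([ 0.6079, -0.2144,  0.0958]), 60980)
box ((array([ 641.7, -216.6]), array([144.4,   5.6]), 85.5), array([ 0.6406, -0.2163,  0.0451]), 1620)
```

View pics/w11.png

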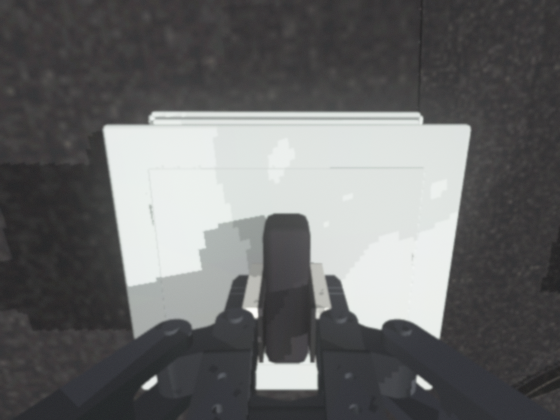

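Call:
drive_tool --moves '[0.2,0,1,0,0.2,0,2,0,0.2,0,2.8,0,0.2,0,3.3,0,0.2,0,3.5,0]'

```text
t: 43.62
tool_pos: [0.5792, -0.2114, 0.0637]
eef_rot: [[0.997, -0.078, -0.001], [-0.078, -0.997, 0.0], [-0.001, -0.0, -1.0]]
force: [0.0, 0.2, -1.3]
gripper_width: 0.189
finger_force: 78.3
```

Call:
drive_tool --moves '[0,0,0.2,0,0,0,0.3,0]'

```text
t: 43.88
tool_pos: [0.5802, -0.2108, 0.0623]
eef_rot: [[0.997, -0.077, 0.002], [-0.077, -0.997, 0.0], [0.002, -0.0, -1.0]]
force: [-2.3, 2.7, 8.5]
gripper_width: 0.191
finger_force: 79.6
```

Call:
drive_tool --moves '[0,0,0.3,0,0,0,0.5,0,0,0,0.7,0]'

```text
t: 44.25
tool_pos: [0.5796, -0.2111, 0.0541]
eef_rot: [[0.997, -0.078, 0.001], [-0.078, -0.997, 0.0], [0.001, -0.0, -1.0]]
force: [-6.4, 3.3, 20.5]
gripper_width: 0.189
finger_force: 82.0
```

Call:
drive_tool --moves '[0,0,0.1,0,0,0,0.2,0]'

```text
t: 44.5
tool_pos: [0.5796, -0.2111, 0.0541]
eef_rot: [[0.997, -0.078, 0.001], [-0.078, -0.997, -0.0], [0.001, 0.0, -1.0]]
force: [-8.8, 4.4, 23.3]
gripper_width: 0.192
finger_force: 82.2
```

Seated at TCP 0.054 as expected. Release, rise and check.

Call:
drive_tool --moves '[0,0,-0.2,0,0,0,-0.2,0,0,0,-0.2,0,0,0,-0.2,0]' --hand 4.5

```text
t: 45.0
tool_pos: [0.5791, -0.2116, 0.0538]
eef_rot: [[0.997, -0.078, -0.001], [-0.078, -0.997, 0.0], [-0.001, -0.0, -1.0]]
force: [0.2, 0.0, 0.4]
gripper_width: 0.53
finger_force: 0.0
```

Call:
drive_tool --moves '[0,0,-3,0,0,0,-8,0,0,0,-13,0,-3,0,-15,0,-3,0,-15,0]'

```text
t: 45.62
tool_pos: [0.5493, -0.2097, 0.2066]
eef_rot: [[0.997, -0.079, 0.003], [-0.079, -0.997, -0.002], [0.003, 0.002, -1.0]]
force: [0.2, 0.3, -0.0]
gripper_width: 0.525
finger_force: 0.0
```

```bash
python3 - <<'E'
from h import *
p,d,K,V=cap("wrist");P=pts(d,K,V);cv2.imwrite("pics/w12.png",p)
m,r=comps(P,p,(.46,.7,-.34,-.09),.04,.062);print(r)
q=P[m];A=np.c_[q[:,:2]-q[:,:2].mean(0),np.ones(len(q))];f=np.linalg.lstsq(A,q[:,2],rcond=None)[0];print("plane",f, "deg",np.degrees(f[:2]))
E
```

```text
((array([ 579.4, -211.7]), array([151. , 130.2]), 85.5), array([ 0.5877, -0.2128,  0.0502]), 26586)
plane [-0.00258394 -0.0010895   0.05018445] deg [-0.14804857 -0.06242378]
```

View pics/w12.png

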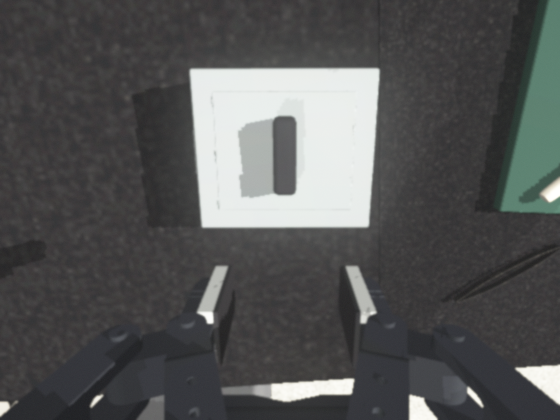

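```bash
python3 - <<'E'
from h import *
p,d,K,V=cap("top");P=pts(d,K,V)
print("tab",comps(P,p,(.4,.535,.23,.31),.055,.072)[1])
for n,w,l,h in(("die",(.72,.8,.03,.11),.05,.08),("dish",(.71,.8,-.1,-.01),.006,.02)):print(n,comps(P,p,w,l,h)[1])
t=np.load("side0.npz");q=cap("side")[0];w=(slice(180,265),slice(190,250));print("die/dish image change",np.abs(q[w].astype(int)-t["p"][w]).mean())
ctrl.finish_job()
E
```

```text
tab ((array([507.5, 269.2]), array([12.7, 24.3]), 2.7), array([0.5073, 0.2687, 0.0617]), 38)
die ((array([760. ,  71.9]), array([32.5, 23.1]), 63.4), array([0.7587, 0.0707, 0.0655]), 51)
dish ((array([753.1, -58.8]), array([57.8, 58.3]), 6.2), array([ 0.7513, -0.0593,  0.0086]), 42)
die/dish image change 1.785294117647059
the job is handed in; nothing more can be done
```

I handed the job in at about 46 s of robot time. All three tiles found are flat in the box, the lid is seated level, the slide is home, and the die and dish look undisturbed; I saw no tile on the bench.

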